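Slide the specimen carrier round the corner track and click it into its dock

ROBOT

A 6-joint arm with a two-finger parallel gripper is mounted at the origin on the work surface. World frame = base frame: x ahead of the robot, y to its left, z up, the work surface at z = 0. Lengths are in mm, angles in rad, forces in N, time in s.
With the tool pointing down it reaches from about 300 to 850 mm from the base axis. Payload 4.2 kg.
Tool frame: the origin (TCP) lies between the finger pads; the fingertips stand 17 mm ahead of it and the grasp point (between the pads) lies 2 mm behind it; z points along the fingers, y is the direction in which the jaws open and shut (so a half turn about z gives the same grasp; the last joint's range is limited). The gripper opens to 91 mm and grips with 3 to 60 N. Pads are 32 mm wide; open, the fingers measure 118 mm over their backs; the gripper's body (76 mm by 178 mm) begins 60 mm behind the grasp point.
Start: joints at [-1.305, 0.32, 1.565, -0, 1.257, -0.02], TCP at [162.109, -551.69, 230.976] pointing down, gripper open.
Joint ranges: [-3.11, 3.11], [-0.84, 2.01], [0.21, 2.61], [-1.34, 4.49], [0.05, 2.63], [-2.56, 2.56]. Speed limits (rad/s): [2.57, 2.57, 3.14, 3.14, 3.14, 3.14].

INTERFACE

Orientations are given as a unit quaternion [w, x, y, z].
In Python, from workcell import arm gives the robot as it stands.
- The arm moves only by the tool servo_tool, never from a script. Its argument "steps" is a list of rows, each a list of 7 numbers: the turn, a rotation vector about the world's x, y, z in degrees, then the shift along the world's x, y, z in mm, then the closure, from -1 (fully open) to 1 (shut). A call has 1 to 12 rows; each row is the pose to reach, as a shift and turn from the pose commanded when the call began; what a row does not reach only later rows make up. A row lasts 1/8 s, in which the tool goes at most 62.5 mm and 10.7 degrees, less where a joint would pass 70% of its speed; a pose out of reach is approached as far as the arm can. A call with a gripper value outside its range is refused whole. The fingers move at their own pace and stop on an object; the grip force is fixed at half the most. Time passes only in rows, so rows that repeat a pose let the fingers close. It gives the time, the measured TCP pose, the force and the opening at its end, in the units of the state.
- arm.get_obs(): the state, without advancing time (a new reading comes with each control period).
- arm.snapshot(name): name is "side" or "top"; returns the picture (400x640x3 uint8, red, green, blue); there is no depth.
- arm.calibration(name): a dict with "vfov" (degrees; the focal length in pixels is half the picture's height over the tangent of half this angle, whatever the lens; pixels are square), "cx", "cy" (the principal point, pixels), "dist" ([k1, k2, p1, p2, k3] as OpenCV has them; the pictures are not rectified), "R" (3x3) and "t" (3): a world point X has camera coordinates R X + t. Camera axes: x right, y down, z forward; pixel columns grow to the right and rows downward; lengths in mm; the calibration is good to about 2 mm. A picture is of the moment at which its call begins. calibration takes no time and is no camera call.
- arm.close_job(): hands the job in, once; it reports no verdict.
The state is a dict: "time_s": time; "joint_pos": joint angles; "qd": joint speeds; "effort": joint torques, N m; "tool_pos": TCP position; "tool_rot": TCP orientation; "wrist_force": force on the tool from outside, world axes, zero at the start; "wrist_torque": the same for the moment, N m; "opening": opening from 0.0 (shut) to 1.0 (fully open).
Only numpy, scipy, OpenCV 4.12 (cv2) and the standard library are available. Lean on these libraries where they do the work, as an engineer would, in place of code of your own. Each camera call takes 0.05 s, during which the arm holds its last target. There are 200 camera calls.

TASK

Push the two-disc specimen carrier along its railed track, round the corner and on into the dock at the far end, until the sprung roller clicks into the carrier's waist and holds it against the soft buffer; then take the arm away. Push gently: do not force the carrier if it binds, and do not ram the buffer to the end of its travel. Leave the other things on the bench where they are.

Things in the scene. Friction and masses are not known exactly. Their poses are not given: they have to be found in the camera images.
- track: L-shaped channel fixed to the bench: black bed 6 mm thick between two steel rails 65 mm apart inside, 6 mm thick, tops 30 mm above the bench. Origin on the bench at the centre of the corner's arc, z up. The channel's centre line comes in along x = -90 mm towards -y, from y = 0 turns a quarter circle of radius 90 mm about the origin, and from x = 0 leaves along y = -90 mm towards +x.
- way_in (a point): Open end of the incoming leg: on the channel's centre line, on the bed (track frame x -90, y +250, z 6 mm).
- way_out (a point): Point on the outgoing leg's centre line, on the bed, 100 mm past the corner (track frame x +100, y -90, z 6 mm); the leg ends at x +225. From 45 mm past the corner onwards the inner rail of this leg (at larger y) is only 16 mm high above the bench. The grey dock is clamped across this leg at a different place each time and its pose is not reported; find it by touch or sight.
- carrier: Loose grey figure-eight carrier: two discs 60 mm across, 24 mm high, centres 44 mm apart (104 mm long, waist 41 mm), 2.5 mm play each side. Starts on the bed, centre 75 to 125 mm before the corner's arc, x axis along it pointing forward. Origin: centre of underside. 0.18 to 0.35 kg. Too long to grip, no finger room at its sides; behind it the channel is open for a pushing finger.
- roller (a joint): Travel (m) of the dock's sprung steel roller, 12 mm across, jutting 12 mm into the outgoing leg above the low inner rail, somewhere 95 to 135 mm past the corner (track x). 0 = out; 6 to 12 mm as a disc passes, back to about 0 in the carrier's waist, the carrier's centre then level with it. Spring 2 N + 0.55 N/mm; passing a disc takes some 4 to 14 N of push.
- buffer (a joint): Travel (m) of the dock's soft end buffer, a rubber plate 36 mm wide, 12 to 26 mm above the bench, across the channel, its face 49 mm beyond the roller. 0 = free; grows as the carrier's nose presses it in: 2 to 3 mm when the roller has clicked into the waist, 12 mm is the end of its travel. Spring 0.2 N + 0.2 N/mm.
- dishes: Stack of three clear round dishes, 60 mm across, 36 mm high, standing beside the track in the inner side of the corner; leave alone. Origin: centre of the underside.
- reagent: White bottle, 60 mm across, 140 mm high; leave alone. Origin: centre of the underside.
- beaker: Glass beaker, 70 mm across, 90 mm high; leave alone. Origin: centre of the underside.
- rack: White tube rack 60 x 160 mm with capped tubes, 99 mm high; leave alone. Origin: centre of the underside.
- jar: Amber jar, 54 mm across, 75 mm high; leave alone. Origin: centre of the underside.
- tweezers: Steel tweezers, 125 mm long, lying; leave alone. Origin: middle of the underside.
Things that resemble listed ones, but are neither listed nor needed, are in the scene too. Leave any green look-alike of the part that bears roller alone.

How it is judged (in metres and radians):
On the way, in this order (a step that is already met when the one before it is completed fails the run):
1. the carrier has been pushed round the corner: in line with the outgoing leg (angle between the x axis of carrier and the x axis of track, either way round below 0.25 rad and x of carrier in the frame of track above 0 m).
2. the carrier pushes the sprung roller aside (over 4 mm) (value of joint roller above 0.004 m).
At the end, for the whole second after the job is handed in: The carrier lies flat and still in the outgoing leg (tilt under 0.05 rad, in line within 0.15 rad), the roller dropped into its waist (roller reads under 2.5 mm) and its nose holding the buffer pressed in by 1.2 to 7 mm (value of joint buffer between 0.0012 and 0.007 m and value of joint roller below 0.0025 m and linear speed of carrier below 0.01 m/s and angle between carrier's own z axis and vertical below 0.05 rad and angle between the x axis of carrier and the x axis of track, either way round below 0.15 rad); the robot touches nothing.
It fails at once if the buffer is rammed to the end of its travel (over 10.5 of 12 mm) (value of joint buffer above 0.0105 m).
It fails at once if the carrier is forced: the fingers press on it with more than 30 N (contact force between the fingers and carrier above 30 N).
It fails at once if another thing on the bench (dishes, bottle, beaker, rack, jar or tweezers) is moved by more than 25 mm (distance of any of dishes, reagent, beaker, rack, jar, tweezers from where it was at the start of the episode above 0.025 m).
It also fails if it takes over 70 s, if anything falls off the work surface, if the arm or the gripper's body presses on something with over 40 N, if the wrist force passes 120 N, or if a joint passes its speed limit or range.

## Working session

There is one attempt and no reset: what is moved stays moved. The work goes in short steps, Python scripts to look and compute and a tool call to move; the robot and the scene stay as the last step left them, time stands still between calls to the robot, and variables do not carry over. Pictures are saved under pics/ and viewed, about 8 in all and at most 12, crops included, and the job is handed in when it is done.

Besides the shell and the picture viewer there is one more tool, called as a command line: name --pt "numbers of a row" for each row, then --argument value for the rest. servo_tool: Moves the arm, as the interface text tells. Its arguments: {"type":"object","properties":{"steps":{"type":"array"}},"required":["steps"]}

```bash
mkdir -p pics; ls
python3 - <<'E'
from workcell import arm
import cv2
for n in("top","side"):
    cv2.imwrite(f"pics/{n}0.png",arm.snapshot(n)[:,:,::-1]); c=arm.calibration(n); print(n,c)
print(arm.get_obs())
E
```

```text
pics
top {'vfov': 47.98709077168122, 'cx': 317.8906665172553, 'cy': 204.50426959610894, 'dist': array([-0.10752035,  0.        ,  0.        ,  0.        ,  0.        ]), 'R': array([[-2.37647550e-02, -9.99713249e-01, -2.94227233e-03],
       [-9.86664448e-01,  2.39284034e-02, -1.60999065e-01],
       [ 1.61023302e-01, -9.23067824e-04, -9.86950173e-01]]), 't': array([ -61.57427765,  539.61042881, 1459.40404238])}
side {'vfov': 47.21029336261948, 'cx': 312.7108050066449, 'cy': 199.02528042168166, 'dist': array([-0.04690971,  0.        ,  0.        ,  0.        ,  0.        ]), 'R': array([[ 0.99813551, -0.05871239, -0.01668388],
       [-0.04469067, -0.51682236, -0.85492537],
       [ 0.04157211,  0.85407699, -0.51848265]]), 't': array([-558.2776148 ,   14.3273613 , 1274.58952251])}
{'time_s': 0.1, 'joint_pos': array([-1.30500306e+00,  3.20225995e-01,  1.56551837e+00, -2.84217908e-05,
        1.25736739e+00, -1.99933175e-02]), 'qd': array([-4.24897575e-04, -6.64965040e-04, -2.90216520e-03, -8.16936612e-05,
        2.27809491e-04, -5.25412420e-04]), 'effort': array([ 1.74507972e-03, -4.13332987e+01, -2.32509685e+01,  7.29566161e-02,
        4.22153051e-02, -5.31922581e-05]), 'tool_pos': array([ 161.99083758, -551.2941341 ,  230.22046187]), 'tool_rot': array([-7.52165580e-04,  9.89807202e-01,  1.42411815e-01, -1.06527334e-04]), 'wrist_force': array([-0.67292011,  0.13463183, -0.02793802]), 'wrist_torque': array([-0.05535449, -0.02129129,  0.00536678]), 'opening': 1.0011771254355477}
```

View pics/top0.png

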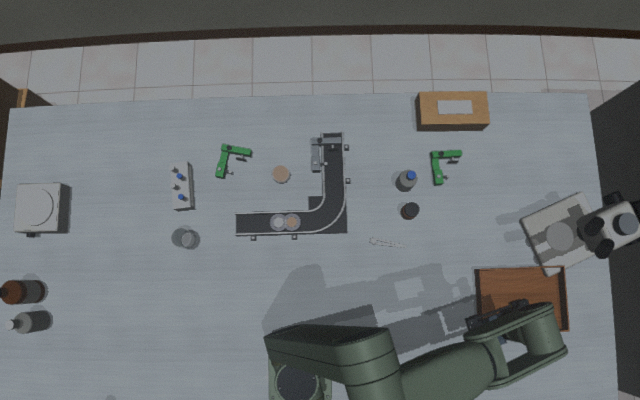

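View pics/side0.png

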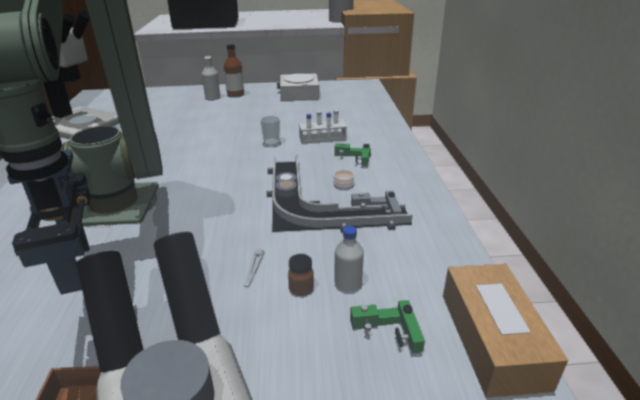

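Run:
```python
import cv2
a=cv2.imread("pics/top0.png")[120:250,225:365]
cv2.imwrite("pics/topc.png",cv2.resize(a,None,fx=4.5,fy=4.5,interpolation=cv2.INTER_CUBIC))
```

```text
(no output)
```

View pics/topc.png

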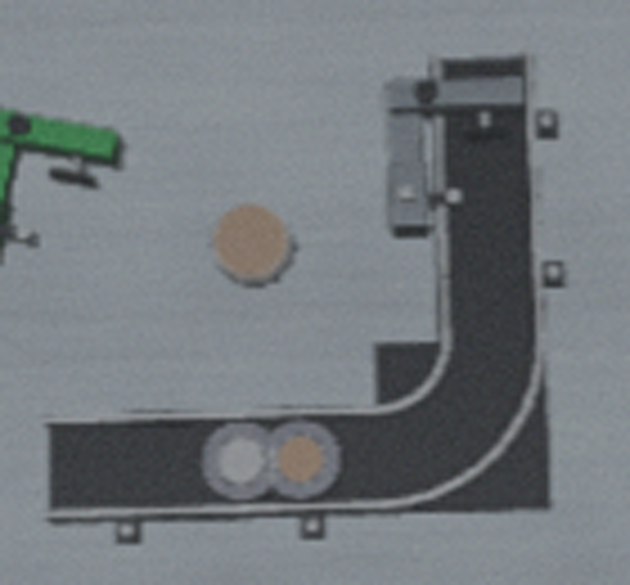

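```bash
cat > h.py <<'E'
import numpy as np,cv2
from workcell import arm
from scipy.optimize import least_squares
def cam(n):
    c=arm.calibration(n); f=200/np.tan(np.radians(c["vfov"]/2))
    return np.array([[f,0,c["cx"]],[0,f,c["cy"]],[0,0,1]]),c["dist"],c["R"],c["t"]
def proj(n,X):
    K,d,R,t=cam(n); return cv2.projectPoints(np.float64(X).reshape(-1,1,3),cv2.Rodrigues(R)[0],t,K,d)[0][:,0]
def ray(n,uv,z):
    K,d,R,t=cam(n); p=cv2.undistortPoints(np.float64(uv).reshape(-1,1,2),K,d)[:,0]
    D=np.c_[p,np.ones(len(p))]@R; C=-R.T@t
    return C+D*((z-C[2])/D[:,2])[:,None]
def T(P,X):
    X=np.float64(X); c,s=np.cos(P[2]),np.sin(P[2])
    return np.c_[P[0]+c*X[:,0]-s*X[:,1],P[1]+s*X[:,0]+c*X[:,1],X[:,2]]
def Ti(P,X):
    c,s=np.cos(P[2]),np.sin(P[2]); d=X[:,:2]-np.array(P[:2])
    return np.c_[c*d[:,0]+s*d[:,1],-s*d[:,0]+c*d[:,1],X[:,2]]
def model():
    L=[]
    for r,zi in((35.5,30),(-35.5,30)):
        R=90+r; a=np.radians(np.linspace(180,270,25))
        pts=[[-R,250-i*10,30] for i in range(25)]+[[R*np.cos(t),R*np.sin(t),30] for t in a]+[[i*9,-R,16 if r<0 and i*9>45 else 30] for i in range(26)]
        L.append(np.array(pts))
    return L
E
python3 - <<'E'
from h import *
q=np.array([[50,516],[50,422],[527,57],[436,58]])/4.5+[225,120]
X=[[-125.5,250,30],[-54.5,250,30],[225,-125.5,30],[225,-54.5,16]]
r=least_squares(lambda P:(proj("top",T(P,X))-q).ravel(),[600,0,0]); P=r.x; print(P,r.fun.round(2))
np.save("P.npy",P)
cr=lambda a,b:np.array([[a,b]])/4.5+[225,120]
for nm,pt,z in(("rear disc",(240,461),30),("front",(300,458),30),("roller",(454,196),26),("corner",(549,508),6)):
    W=ray("top",cr(*pt),z); print(nm,W.round(1),Ti(P,W).round(1))
ims=[]
for n,(y0,y1,x0,x1) in(("top",(120,250,225,365)),("side",(140,240,250,430))):
    im=cv2.imread(f"pics/{n}0.png"); k=4.4
    im=cv2.resize(im[y0:y1,x0:x1],None,fx=k,fy=k,interpolation=cv2.INTER_CUBIC)
    im=cv2.convertScaleAbs(im,alpha=1.4)
    for L in model():
        for u in (proj(n,T(P,L))-[x0,y0]+.5)*k-.5: cv2.circle(im,tuple(int(v) for v in u.round()),1,(0,0,255),-1)
    cv2.imwrite(f"pics/ov_{n}.png",im)
E
```

```text
[ 5.70301410e+02 -4.44512388e+01  9.78301353e-03] [-0.64  0.61 -0.76  0.55  0.82 -1.5   0.62  0.2 ]
rear disc [[482.4  59.7  30. ]] [[-86.9 105.   30. ]]
front [[483.6  14.9  30. ]] [[-86.1  60.2  30. ]]
roller [[ 682.8 -105.4   26. ]] [[111.9 -62.1  26. ]]
corner [[ 444.  -171.1    6. ]] [[-127.5 -125.4    6. ]]
```

View pics/ov_top.png

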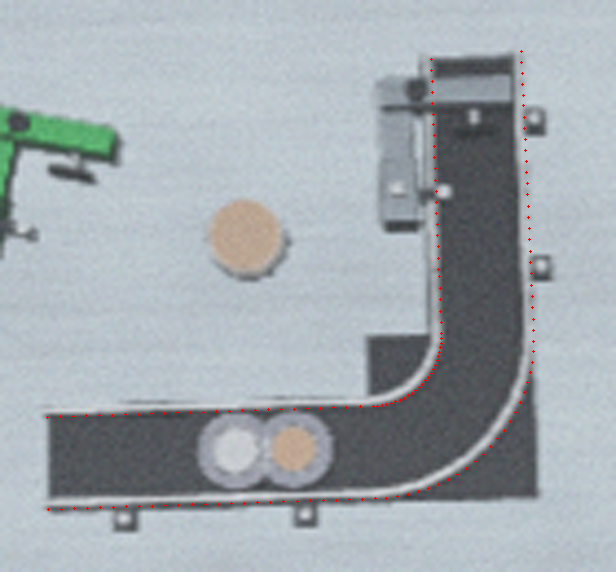

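View pics/ov_side.png

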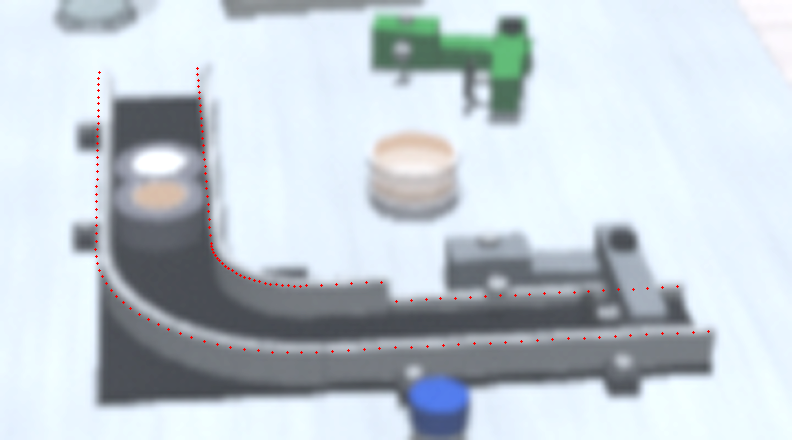

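Run:
```python
from h import *
from scipy.optimize import minimize
from scipy.ndimage import map_coordinates
P0=np.load("P.npy")
I={n:cv2.GaussianBlur(cv2.cvtColor(cv2.imread(f"pics/{n}0.png"),cv2.COLOR_BGR2GRAY).astype(float),(0,0),.7) for n in("top","side")}
def rail(r,d):
    R=90+r; a=np.radians(np.linspace(180,270,30)); z=30
    p=[[-R-d,y,z] for y in range(5,245,6)]+[[(R+d)*np.cos(t),(R+d)*np.sin(t),z] for t in a]
    if r>0:p+=[[x,-R-d,z] for x in range(5,215,6)]
    return np.array(p)
def s(P,n):
    f=lambda r,d:map_coordinates(I[n],proj(n,T(P,rail(r,d)))[:,::-1].T,order=1).mean()
    return -sum(f(r,0)-.5*f(r,7)-.5*f(r,-7) for r in(35.5,-35.5))
for ns in(("top",),("side",),("top","side")):
    b=min((minimize(lambda p:sum(s([p[0],p[1],p[2]/100],n) for n in ns),[P0[0]+a,P0[1]+c,P0[2]*100],method="Nelder-Mead",options=dict(initial_simplex=None)) for a in(0,3,6) for c in(0,3)),key=lambda r:r.fun)
    print(ns,b.x.round(2),b.fun.round(1))
P=np.r_[b.x[:2],b.x[2]/100]; np.save("P.npy",P)
cr=lambda a,b:np.array([[a,b]])/4.5+[225,120]
for nm,pt,z in(("rear",(240,461),30),("front",(300,458),30),("roller",(454,196),28)):
    W=ray("top",cr(*pt),z); print(nm,W.round(1),Ti(P,W).round(1))
```

```text
Traceback (most recent call last):
  File "h.py", line 8, in proj
    K,d,R,t=cam(n); return cv2.projectPoints(np.float64(X).reshape(-1,1,3),cv2.Rodrigues(R)[0],t,K,d)[0][:,0]
            ~~~^^^
  File "h.py", line 5, in cam
    c=arm.calibration(n); f=200/np.tan(np.radians(c["vfov"]/2))
ValueError: time passes only in moves, steps and waits
```

```bash
sed -i 's/^def cam/import functools\n@functools.cache\ndef cam/' h.py
cat > fit.py <<'E'
from h import *
from scipy.optimize import minimize
from scipy.ndimage import map_coordinates
P0=np.load("P.npy")
I={n:cv2.GaussianBlur(cv2.cvtColor(cv2.imread(f"pics/{n}0.png"),cv2.COLOR_BGR2GRAY).astype(float),(0,0),.7) for n in("top","side")}
def rail(r,d):
    R=90+r; a=np.radians(np.linspace(180,270,30)); z=30
    p=[[-R-d,y,z] for y in range(5,245,6)]+[[(R+d)*np.cos(t),(R+d)*np.sin(t),z] for t in a]
    if r>0:p+=[[x,-R-d,z] for x in range(5,215,6)]
    return np.array(p)
def s(P,n):
    f=lambda r,d:map_coordinates(I[n],proj(n,T(P,rail(r,d)))[:,::-1].T,order=1).mean()
    return -sum(f(r,0)-.5*f(r,7)-.5*f(r,-7) for r in(35.5,-35.5))
for ns in(("top",),("side",),("top","side")):
    b=min((minimize(lambda p:sum(s([p[0],p[1],p[2]/100],n) for n in ns),[P0[0]+a,P0[1]+c,P0[2]*100],method="Nelder-Mead",options=dict(initial_simplex=np.array([[P0[0]+a,P0[1]+c,P0[2]*100]]*4)+np.vstack([[0,0,0],np.diag([3,3,.7])]))) for a in(0,3,6) for c in(0,3)),key=lambda r:r.fun)
    print(ns,b.x.round(2),round(b.fun,1))
P=np.r_[b.x[:2],b.x[2]/100]; np.save("P.npy",P)
cr=lambda a,b:np.array([[a,b]])/4.5+[225,120]
for nm,pt,z in(("rear",(240,461),30),("front",(300,458),30),("roller",(454,196),28)):
    W=ray("top",cr(*pt),z); print(nm,W.round(1),Ti(P,W).round(1))
E
timeout 200 python3 fit.py
```

```text
('top',) [ 5.7501e+02 -4.0610e+01  2.1000e-01] -64.2
('side',) [575.46 -40.21   0.72] -36.1
('top', 'side') [ 5.7515e+02 -4.0530e+01  3.7000e-01] -99.9
rear [[482.4  59.7  30. ]] [[-92.4 100.6  30. ]]
front [[483.6  14.9  30. ]] [[-91.3  55.8  30. ]]
roller [[ 682.3 -105.4   28. ]] [[106.9 -65.2  28. ]]
```

servo_tool --pt "0 0 -16 323 671 0 1" --pt "0 0 -16 323 671 0 1" --pt "0 0 -16 323 671 0 1" --pt "0 0 -16 323 671 0 1" --pt "0 0 -16 323 671 0 1" --pt "0 0 -16 323 671 0 1" --pt "0 0 -16 323 671 0 1" --pt "0 0 -16 323 671 0 1" --pt "0 0 -16 323 671 0 1" --pt "0 0 -16 323 671 0 1" --pt "0 0 -16 323 671 0 1" --pt "0 0 -16 323 671 0 1"

```text
time_s: 1.6
tool_pos: [485.5, 121.5, 230.7]
tool_rot: [0.0, 1.0, 0.004, -0.0]
wrist_force: [0.9, 0.0, 0.2]
opening: 0.008
```

servo_tool --pt "0 0 0 0 2 -60 1" --pt "0 0 0 0 2 -120 1" --pt "0 0 0 0 2 -150 1" --pt "0 0 0 0 2 -170 1" --pt "0 0 0 0 2 -185 1" --pt "0 0 0 0 2 -195 1" --pt "0 0 0 0 2 -200 1" --pt "0 0 0 0 2 -200 1"

```text
time_s: 2.6
tool_pos: [485.3, 121.3, 31.1]
tool_rot: [0.0, 1.0, 0.003, 0.0]
wrist_force: [-0.4, -0.4, 0.2]
opening: 0.005
```

Run:
```python
from h import *
ims=[]
for n,(y0,y1,x0,x1) in(("top",(120,250,225,365)),("side",(140,240,250,390))):
    im=arm.snapshot(n)[:,:,::-1]; im=cv2.resize(im[y0:y1,x0:x1],None,fx=2.8,fy=2.8,interpolation=cv2.INTER_CUBIC); ims.append(im)
h=max(i.shape[0] for i in ims)
cv2.imwrite("pics/a.png",np.hstack([cv2.copyMakeBorder(i,0,h-i.shape[0],0,0,0) for i in ims]))
print(arm.get_obs()["tool_pos"])
```

```text
[485.5205375  121.41074167  31.50120242]
```

View pics/a.png

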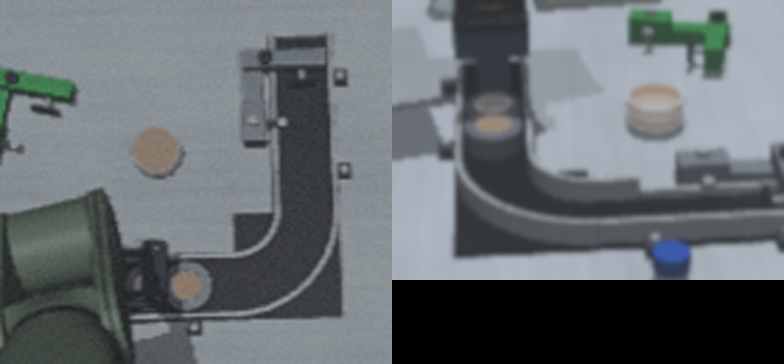

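servo_tool --pt "0 0 0 0 -5 -1 1" --pt "0 0 0 0 -10 -1 1" --pt "0 0 0 0 -14 -1 1" --pt "0 0 0 0 -18 -1 1" --pt "0 0 0 0 -22 -1 1" --pt "0 0 0 0 -26 -1 1" --pt "0 0 0 0 -30 -1 1" --pt "0 0 0 0 -34 -1 1" --pt "0 0 0 0 -39 -1 1" --pt "0 0 0 0 -44 -1 1" --pt "0 0 0 0 -49 -1 1" --pt "0 0 0 0 -54 -1 1"

```text
time_s: 4.2
tool_pos: [485.1, 67.0, 30.0]
tool_rot: [0.0, 1.0, 0.003, -0.0]
wrist_force: [-0.3, 1.9, 0.9]
opening: 0.003
```

```bash
cat > path.py <<'E'
from h import *
P=np.load("P.npy"); 
def pose(s): # s = arc length from track y=107.5 of finger
    def c(s):
        if s<107.5: return np.array([-90,107.5-s])
        f=(s-107.5)/90
        if f<np.pi/2: return np.array([-90*np.cos(f),-90*np.sin(f)])
        return np.array([s-107.5-90*np.pi/2,-90])
    a=c(s);b=c(s+43.5);d=b-a
    W=T(P,[[*a,0]])[0]
    return np.array([90+np.degrees(np.arctan2(d[1],d[0])),W[0],W[1]])
S=[0,30,55]+list(range(60,260,5))
p0=pose(0)
for i,s in enumerate(S):
    p=pose(s)-p0; print(i,s,(p).round(1),pose(s)[1:].round(1))
E
python3 path.py
```

```text
0 0 [0. 0. 0.] [484.8  66.6]
1 30 [  0.    0.1 -30. ] [484.9  36.6]
2 55 [  0.    0.2 -55. ] [485.   11.6]
3 60 [  0.    0.2 -60. ] [485.    6.6]
4 65 [  0.    0.2 -65. ] [485.    1.6]
5 70 [  0.3   0.3 -70. ] [485.   -3.4]
6 75 [  0.9   0.3 -75. ] [485.   -8.4]
7 80 [  1.9   0.3 -80. ] [485.  -13.4]
8 85 [  3.2   0.3 -85. ] [485.1 -18.4]
9 90 [  4.9   0.3 -90. ] [485.1 -23.4]
10 95 [  7.    0.4 -95. ] [485.1 -28.4]
11 100 [   9.5    0.4 -100. ] [485.1 -33.4]
12 105 [  12.3    0.4 -105. ] [485.1 -38.4]
13 110 [  15.4    0.4 -110. ] [485.2 -43.4]
14 115 [  18.6    0.7 -115. ] [485.5 -48.4]
15 120 [  21.8    1.3 -120. ] [486.1 -53.3]
16 125 [  25.     2.2 -124.9] [486.9 -58.3]
17 130 [  28.2    3.3 -129.8] [488.  -63.1]
18 135 [  31.4    4.7 -134.6] [489.4 -67.9]
19 140 [  34.5    6.3 -139.3] [491.1 -72.6]
20 145 [  37.7    8.2 -143.9] [493.  -77.3]
21 150 [  40.9   10.4 -148.4] [495.2 -81.8]
22 155 [  44.1   12.8 -152.8] [497.6 -86.1]
23 160 [  47.3   15.5 -157. ] [500.2 -90.4]
24 165 [  50.5   18.4 -161.1] [503.1 -94.5]
25 170 [  53.6   21.5 -165. ] [506.2 -98.4]
26 175 [  56.8   24.8 -168.8] [ 509.5 -102.1]
27 180 [  60.    28.3 -172.3] [ 513.  -105.7]
28 185 [  63.2   32.  -175.7] [ 516.8 -109. ]
29 190 [  66.4   35.9 -178.8] [ 520.7 -112.2]
30 195 [  69.6   40.  -181.7] [ 524.7 -115.1]
31 200 [  72.7   44.2 -184.4] [ 528.9 -117.8]
32 205 [  75.9   48.5 -186.8] [ 533.3 -120.2]
33 210 [  78.9   53.  -189. ] [ 537.8 -122.4]
34 215 [  81.6   57.6 -191. ] [ 542.4 -124.4]
35 220 [  83.9   62.3 -192.7] [ 547.1 -126. ]
36 225 [  85.8   67.1 -194.1] [ 551.9 -127.5]
37 230 [  87.4   72.  -195.3] [ 556.7 -128.6]
38 235 [  88.6   76.9 -196.1] [ 561.7 -129.5]
39 240 [  89.4   81.9 -196.8] [ 566.6 -130.1]
40 245 [  89.9   86.9 -197.1] [ 571.6 -130.5]
41 250 [  90.    91.9 -197.2] [ 576.6 -130.5]
42 255 [  90.    96.9 -197.1] [ 581.6 -130.5]
```

Straight part first.

servo_tool --pt "0 0 0 0 -6 0 1" --pt "0 0 0 0 -12 0 1" --pt "0 0 0 0 -18 0 1" --pt "0 0 0 0 -24 0 1" --pt "0 0 0 0 -30 0 1" --pt "0 0 0 0 -36 0 1" --pt "0 0 0 0 -42 0 1" --pt "0 0 0 0 -48 0 1" --pt "0 0 0 0 -54 0 1" --pt "0 0 0 0 -60 0 1" --pt "0 0 0 0 -65 0 1" --pt "0 0 0 0 -70 0 1"

```text
time_s: 5.7
tool_pos: [483.7, -1.4, 29.9]
tool_rot: [-0.002, 1.0, 0.002, -0.002]
wrist_force: [-4.0, 13.5, 5.2]
opening: 0.004
```

```bash
cat > look.py <<'E'
import sys
from h import *
ims=[]
for n,(y0,y1,x0,x1) in(("top",(130,250,265,365)),("side",(150,240,260,390))):
    im=arm.snapshot(n)[:,:,::-1]; im=cv2.resize(im[y0:y1,x0:x1],None,fx=3.4,fy=3.4,interpolation=cv2.INTER_CUBIC); ims.append(im)
h=max(i.shape[0] for i in ims)
cv2.imwrite(f"pics/{sys.argv[1]}.png",np.hstack([cv2.copyMakeBorder(i,0,h-i.shape[0],0,0,0) for i in ims]))
o=arm.get_obs();print(o["tool_pos"],o["wrist_force"],o["wrist_torque"],o["time_s"])
E
python3 look.py b
```

```text
[483.52575203  -1.77449405  29.91920345] [-2.56870429  8.71567825  3.78368033] [ 1.45394706  0.50819992 -0.0474575 ] 5.8
```

View pics/b.png

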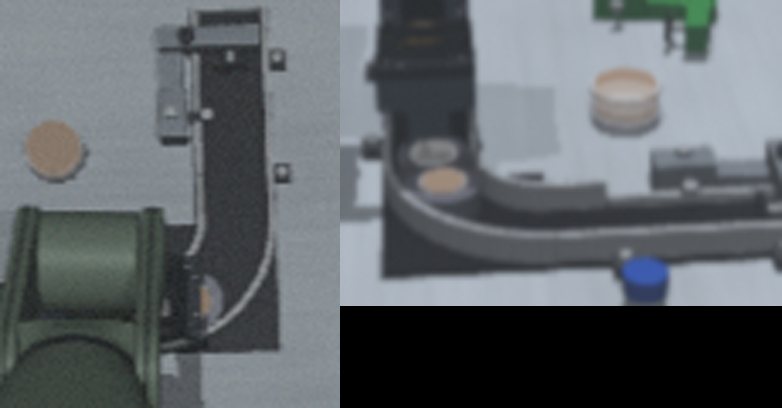

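servo_tool --pt "0 0 0 0 4 0 1" --pt "0 0 -8 5 4 0 1" --pt "0 0 -10 5 3 0 1" --pt "0 0 -10 5 0 0 1" --pt "0 0 -10 5 -3 0 1" --pt "0 0 -10 5 -6 0 1" --pt "0 0 -9 5 -9 0 1" --pt "0 0 -9 5 -12 0 1"

```text
time_s: 6.8
tool_pos: [487.5, -12.1, 29.8]
tool_rot: [-0.002, 0.997, -0.076, -0.003]
wrist_force: [-5.2, 18.1, 5.6]
opening: 0.003
```

servo_tool --pt "0 0 0 0 6 1 1" --pt "0 0 0 8 6 1 1" --pt "0 0 0 8 4 1 1" --pt "0 0 0 7 2 1 1" --pt "0 0 0 6 0 1 1" --pt "0 0 0 4 -2 1 1" --pt "0 0 0 2 -5 1 1" --pt "0 0 0 0 -8 1 1"

```text
time_s: 7.8
tool_pos: [490.3, -22.5, 31.0]
tool_rot: [-0.0, 0.997, -0.075, 0.0]
wrist_force: [0.5, 3.7, -0.1]
opening: 0.006
```

```bash
python3 look.py c
```

```text
[489.91730165 -22.88148265  30.95982512] [-0.49205622  3.25003848 -0.64989644] [ 0.5387326  -0.01244083  0.0121901 ] 7.9
```

View pics/c.png

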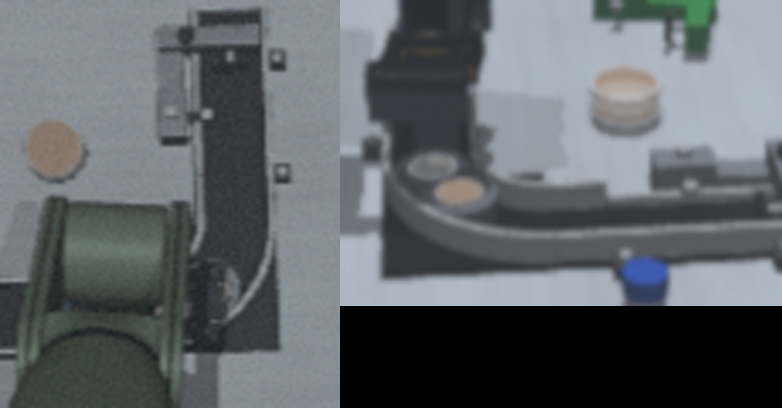

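servo_tool --pt "0 0 0 0 4 0 1" --pt "0 0 6 6 4 0 1" --pt "0 0 6 6 2 0 1" --pt "0 0 6 5 -2 0 1" --pt "0 0 6 4 -5 0 1" --pt "0 0 6 2 -8 0 1" --pt "0 0 6 0 -12 0 1" --pt "0 0 6 -2 -16 0 1" --pt "0 0 6 -4 -20 0 1"

```text
time_s: 9.02
tool_pos: [493.7, -40.4, 33.0]
tool_rot: [-0.002, 1.0, -0.025, 0.009]
wrist_force: [15.1, 20.8, -0.6]
opening: 0.006
```

servo_tool --pt "0 0 0 6 8 0 1" --pt "0 0 0 6 8 0 1"

```text
time_s: 9.28
tool_pos: [491.8, -34.8, 30.8]
tool_rot: [0.0, 1.0, -0.022, -0.0]
wrist_force: [-0.8, -0.2, 0.1]
opening: 0.006
```

```bash
sed -i 's/(150,240,260,390)/(165,225,265,340)/;s/fx=3.4,fy=3.4/fx=4.4,fy=4.4/' look.py; python3 look.py d
```

```text
[491.31717257 -35.00446605  30.6629214 ] [-0.54595475  0.4074632   0.29481828] [0.04057195 0.00394722 0.0459806 ] 9.375
```

View pics/d.png

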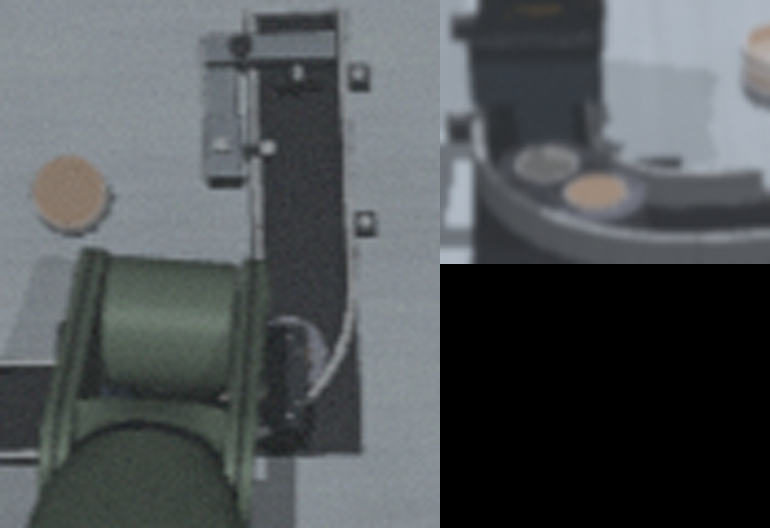

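```bash
cat > carr.py <<'E'
from h import *
P=np.load("P.npy")
def show(uvw,uvt):
    A=ray("side",[uvw,uvt],30.); t=Ti(P,A)
    for n,a,b in zip(("rear","front"),A,t): print(n,"world",a.round(1),"trk",b[:2].round(1),"r",round(np.hypot(*b[:2]),1),"phi",round(np.degrees(np.arctan2(-b[1],-b[0])),1))
    d=A[1]-A[0]; print("len",np.linalg.norm(d).round(1),"heading",np.degrees(np.arctan2(d[1],d[0])).round(1))
def tan(im):
    h=im[165:235,255:420].astype(int); m=(h[:,:,0]-h[:,:,2]>25); m[:, :]&=True
    n,l,s,c=cv2.connectedComponentsWithStats(m.astype(np.uint8))
    return [(s[i,4],(c[i]+[255,165]).round(1)) for i in range(1,n) if s[i,4]>15]
E
python3 - <<'E'
from carr import *
cr=lambda a,b:(((a-440)/4.4+265),b/4.4+165)
show(cr(547,163),cr(596,191))
print(tan(arm.snapshot("side")))
a=cv2.imread("pics/side0.png")[:,:,::-1]; print(tan(a))
E
```

```text
rear world [493.1 -80.   30. ] trk [-82.2 -39.2] r 91.1 phi 25.5
front world [ 521.4 -113.9   30. ] trk [-54.1 -73.2] r 91.0 phi 53.6
len 44.2 heading -50.2
[(np.int32(41), array([343.5, 172.4])), (np.int32(47), array([300.2, 208. ]))]
[(np.int32(32), array([343.6, 172.2])), (np.int32(30), array([285.9, 183.7]))]
```

```bash
cat > rows.py <<'E'
from h import *
P=np.load("P.npy")
def fing(phi,dl=10,gap=0,extra=0): # extra: rear disc x beyond 0
    f=np.radians(phi); rear=-90*np.array([np.cos(f),np.sin(f)])+[extra,0]
    a=np.radians(phi-dl-90); u=np.array([np.cos(a),np.sin(a)])
    W=T(P,[[*(rear-(43.5+gap)*u),0]])[0]
    return np.array([phi-dl,W[0],W[1]])
E
python3 - <<'E'
from rows import *
c=np.array([-2.5,491.8,-35.0])
for ph,g in[(25.5,8),(25.5,4),(26,0)]+[(x,0) for x in np.arange(28,93,3)]:
    p=fing(ph,10,g); print(ph,g,p.round(1),(p-c).round(1))
E
```

```text
25.5 8 [ 15.5 480.1 -30. ] [ 18.  -11.7   5. ]
25.5 4 [ 15.5 481.2 -33.9] [ 18.  -10.6   1.1]
26 0 [ 16.  482.3 -38.5] [18.5 -9.5 -3.5]
28 0 [ 18.  482.2 -41.8] [20.5 -9.6 -6.8]
31 0 [ 21.  482.4 -46.6] [ 23.5  -9.4 -11.6]
34 0 [ 24.  482.9 -51.5] [ 26.5  -8.9 -16.5]
37 0 [ 27.  483.6 -56.3] [ 29.5  -8.2 -21.3]
40 0 [ 30.  484.5 -61. ] [ 32.5  -7.3 -26. ]
43 0 [ 33.  485.7 -65.8] [ 35.5  -6.1 -30.8]
46 0 [ 36.  487.2 -70.4] [ 38.5  -4.6 -35.4]
49 0 [ 39.  488.9 -75. ] [ 41.5  -2.9 -40. ]
52 0 [ 42.  490.8 -79.4] [ 44.5  -1.  -44.4]
55 0 [ 45.  492.9 -83.8] [ 47.5   1.1 -48.8]
58 0 [ 48.  495.3 -88. ] [ 50.5   3.5 -53. ]
61 0 [ 51.  497.9 -92.2] [ 53.5   6.1 -57.2]
64 0 [ 54.  500.7 -96.1] [ 56.5   8.9 -61.1]
67 0 [  57.   503.7 -100. ] [ 59.5  11.9 -65. ]
70 0 [  60.   506.9 -103.6] [ 62.5  15.1 -68.6]
73 0 [  63.   510.3 -107.1] [ 65.5  18.5 -72.1]
76 0 [  66.   513.9 -110.4] [ 68.5  22.1 -75.4]
79 0 [  69.   517.6 -113.5] [ 71.5  25.8 -78.5]
82 0 [  72.   521.5 -116.4] [ 74.5  29.7 -81.4]
85 0 [  75.   525.6 -119.1] [ 77.5  33.8 -84.1]
88 0 [  78.   529.8 -121.6] [ 80.5  38.  -86.6]
91 0 [  81.   534.1 -123.9] [ 83.5  42.3 -88.9]
```

servo_tool --pt "0 0 9 -6 6 0 1" --pt "0 0 18 -12 5 0 1" --pt "0 0 18 -12 3 0 1" --pt "0 0 18 -11 0 0 1" --pt "0 0 19 -10 -4 0 1" --pt "0 0 20 -10 -7 0 1" --pt "0 0 22 -9 -9 0 1" --pt "0 0 24 -9 -12 0 1"

```text
time_s: 10.42
tool_pos: [482.6, -45.8, 31.0]
tool_rot: [-0.001, 0.983, 0.185, -0.0]
wrist_force: [-1.5, 5.4, 0.7]
opening: 0.003
```

Run:
```python
from carr import *
print(tan(arm.snapshot("side")));o=arm.get_obs();print(o["tool_pos"],o["wrist_force"])
```

```text
[(np.int32(40), array([343.6, 172.4])), (np.int32(50), array([301.3, 208.5]))]
[482.71759662 -46.1455478   30.95144665] [-0.62579945  4.5944131   1.36687328]
```

servo_tool --pt "0 0 1.5 0.2 -2.5 0 1" --pt "0 0 3 0.5 -5 0 1" --pt "0 0 4.5 0.8 -7.3 0 1" --pt "0 0 6 1.2 -9.7 0 1" --pt "0 0 7.5 1.6 -12 0 1" --pt "0 0 9 2.1 -14.4 0 1"

```text
time_s: 11.22
tool_pos: [484.8, -60.5, 31.0]
tool_rot: [-0.001, 0.965, 0.262, -0.0]
wrist_force: [-0.4, 8.2, 2.3]
opening: 0.005
```

Run:
```python
from carr import *
t=tan(arm.snapshot("side"));print(t);o=arm.get_obs();print(o["tool_pos"],o["wrist_force"])
```

```text
[(np.int32(39), array([343.7, 172.3])), (np.int32(51), array([306.7, 209.8]))]
[485.02110119 -60.84326439  30.95839897] [-1.79970159  5.96780279  1.85955853]
```

servo_tool --pt "0 0 1.5 0.6 -2.4 0 1" --pt "0 0 3 1.2 -4.8 0 1" --pt "0 0 4.5 1.9 -7.1 0 1" --pt "0 0 6 2.7 -9.4 0 1" --pt "0 0 7.5 3.5 -11.7 0 1" --pt "0 0 9 4.4 -14 0 1"

```text
time_s: 12.02
tool_pos: [488.2, -72.9, 30.9]
tool_rot: [-0.003, 0.942, 0.336, -0.001]
wrist_force: [-2.8, 17.1, 6.4]
opening: 0.004
```

```bash
cat > st.py <<'E'
from carr import *
t=[c for a,c in tan(arm.snapshot("side")) if not(abs(c[0]-343.6)<3 and c[1]<176)]
for c in t:
    W=ray("side",[c],30.); f=Ti(P,W)[0]; ph=np.degrees(np.arctan2(-f[1],-f[0]))
    print(c,"front world",W[0].round(1),"trk",f.round(1),"r",np.hypot(f[0],f[1]).round(1),"phi_f",ph.round(1),"phi_rear",(ph-28.3).round(1))
    fr=f[:2]
    if f[0]<0:
        a=np.radians(ph-28.3); rr=-90*np.array([np.cos(a),np.sin(a)])
    else:
        rr=np.array([f[0]-44,-90]) if f[0]>44 else np.array([-np.sqrt(max(0,8100-0)),0])*0+min(((abs(np.hypot(*(fr+90*np.array([np.cos(k),np.sin(k)])))-44),tuple(-90*np.array([np.cos(k),np.sin(k)]))) for k in np.radians(np.arange(40,91,.5))))[1]
    R=T(P,[[*rr,0]])[0]; print("rear world",R[:2].round(1),"phi_rear",np.degrees(np.arctan2(-rr[1],-rr[0])).round(1))
o=arm.get_obs();print(o["tool_pos"].round(1),o["wrist_force"].round(1),o["time_s"])
E
python3 st.py
```

```text
[311.2 210.5] front world [ 548.5 -126.3   30. ] trk [-27.  -85.7  30. ] r 89.8 phi_f 72.5 phi_rear 44.2
rear world [ 510.9 -103.5] phi_rear 44.2
[488.3 -73.1  30.9] [-2.  14.8  4.2] 12.075
```

```bash
cat > gen.py <<'E'
from rows import *
# finger pose for rear angle phi, yaw lag dl, lateral offset lat (inward +)
def F(phi,dl,lat,gap=0,D=38.5):
    f=np.radians(phi); rear=-90*np.array([np.cos(f),np.sin(f)])
    a=np.radians(phi-dl); u=np.array([np.sin(a),-np.cos(a)]); n=np.array([np.cos(a),np.sin(a)])
    W=T(P,[[*(rear-(D+gap)*u+lat*n),0]])[0]
    return np.array([phi-dl,W[0],W[1]])
E
python3 - <<'E'
from gen import *
c=np.array([39,488.3,-73.1])
for ph,g,l in[(44,4,-4),(44,0,-4)]+[(44+2*i,0,-4+.8*i) for i in range(1,24)]:
    p=F(ph,8,l,g); print(ph,g,p.round(1),(p-c).round(1))
E
```

```text
44 4 [ 36.  482.3 -71.4] [-3.  -6.   1.7]
44 0 [ 36.  484.7 -74.6] [-3.  -3.6 -1.5]
46 0 [ 38.  486.5 -77.2] [-1.  -1.8 -4.1]
48 0 [ 40.  488.5 -79.8] [ 1.   0.2 -6.7]
50 0 [ 42.  490.5 -82.3] [ 3.   2.2 -9.2]
52 0 [ 44.  492.6 -84.6] [  5.    4.3 -11.5]
54 0 [ 46.  494.7 -86.9] [  7.    6.4 -13.8]
56 0 [ 48.  496.9 -89.1] [  9.    8.6 -16. ]
58 0 [ 50.  499.2 -91.2] [ 11.   10.9 -18.1]
60 0 [ 52.  501.5 -93.2] [ 13.   13.2 -20.1]
62 0 [ 54.  503.8 -95. ] [ 15.   15.5 -21.9]
64 0 [ 56.  506.2 -96.8] [ 17.   17.9 -23.7]
66 0 [ 58.  508.7 -98.5] [ 19.   20.4 -25.4]
68 0 [  60.   511.1 -100.1] [ 21.   22.8 -27. ]
70 0 [  62.   513.6 -101.6] [ 23.   25.3 -28.5]
72 0 [  64.   516.1 -103. ] [ 25.   27.8 -29.9]
74 0 [  66.   518.7 -104.3] [ 27.   30.4 -31.2]
76 0 [  68.   521.2 -105.5] [ 29.   32.9 -32.4]
78 0 [  70.   523.8 -106.6] [ 31.   35.5 -33.5]
80 0 [  72.   526.4 -107.6] [ 33.   38.1 -34.5]
82 0 [  74.   529.  -108.5] [ 35.   40.7 -35.4]
84 0 [  76.   531.5 -109.2] [ 37.   43.2 -36.1]
86 0 [  78.   534.1 -109.9] [ 39.   45.8 -36.8]
88 0 [  80.   536.7 -110.5] [ 41.   48.4 -37.4]
90 0 [  82.   539.3 -111. ] [ 43.   51.  -37.9]
```

servo_tool --pt "0 0 0 -3 5 0 1" --pt "0 0 -3 -7 4 0 1" --pt "0 0 -3 -4.6 0.8 0 1" --pt "0 0 -1 -2.8 -1.8 0 1" --pt "0 0 1 -0.8 -4.4 0 1" --pt "0 0 3 1.2 -6.9 0 1" --pt "0 0 5 3.3 -9.2 0 1" --pt "0 0 7 5.4 -11.5 0 1"

```text
time_s: 13.08
tool_pos: [492.8, -86.1, 30.8]
tool_rot: [-0.002, 0.919, 0.395, -0.002]
wrist_force: [-4.8, 4.7, 6.1]
opening: 0.005
```

```bash
python3 st.py
```

```text
[316.8 210.9] front world [ 562.7 -129.4   30. ] trk [-12.8 -88.8  30. ] r 89.7 phi_f 81.8 phi_rear 53.5
rear world [ 521.9 -113.1] phi_rear 53.5
[493.  -86.3  30.8] [-5.8  3.7  5.5] 13.125
```

servo_tool --pt "0 0 2 2.2 -2.2 0.5 1" --pt "0 0 4 4.5 -4.3 1 1" --pt "0 0 6 6.8 -6.3 1 1" --pt "0 0 8 9.1 -8.1 1 1" --pt "0 0 10 11.5 -9.9 1 1" --pt "0 0 12 14 -11.6 1 1"

```text
time_s: 13.88
tool_pos: [509.0, -98.4, 31.9]
tool_rot: [-0.0, 0.872, 0.489, -0.0]
wrist_force: [-2.2, 1.5, 1.1]
opening: 0.005
```

```bash
python3 st.py
```

```text
[325.8 210.5] front world [ 585.8 -129.5   30. ] trk [ 10.3 -89.   30. ] r 89.6 phi_f 96.6 phi_rear 68.3
rear world [ 542.5 -124.4] phi_rear 68.5
[509.3 -98.6  32. ] [-1.7  1.2 -0.3] 13.925
```

Run:
```python
from gen import *
c=F(66,8,4.8)
for i,ph in enumerate(np.arange(68,91,2)):
    p=F(ph,8-8*i/11,4.8-.4*i); print(ph,p.round(1),(p-c).round(1))
```

```text
68 [  60.   510.7 -100.8] [ 2.   2.1 -2.3]
70 [  62.7  512.4 -103.8] [ 4.7  3.7 -5.3]
72 [  65.5  514.2 -106.7] [ 7.5  5.6 -8.2]
74 [  68.2  516.2 -109.6] [ 10.2   7.5 -11.1]
76 [  70.9  518.3 -112.5] [ 12.9   9.7 -13.9]
78 [  73.6  520.6 -115.2] [ 15.6  11.9 -16.7]
80 [  76.4  523.  -118. ] [ 18.4  14.3 -19.4]
82 [  79.1  525.5 -120.6] [ 21.1  16.8 -22.1]
84 [  81.8  528.2 -123.2] [ 23.8  19.5 -24.6]
86 [  84.5  531.  -125.6] [ 26.5  22.3 -27.1]
88 [  87.3  533.9 -128. ] [ 29.3  25.3 -29.5]
90 [  90.   537.  -130.3] [ 32.   28.3 -31.7]
```

servo_tool --pt "0 0 2 2.4 -1.6 0 1" --pt "0 0 4 4.9 -3.1 0 1" --pt "0 0 6 7.4 -4.5 0 1" --pt "0 0 8 10 -5.8 0 1" --pt "0 0 10 12.5 -7 0 1" --pt "0 0 12 15.1 -8.1 0 1" --pt "0 0 14 17.7 -9.1 0 1" --pt "0 0 16 20.3 -10 0 1"

```text
time_s: 14.92
tool_pos: [524.7, -108.6, 31.5]
tool_rot: [-0.003, 0.796, 0.606, -0.004]
wrist_force: [-10.7, -2.8, 5.3]
opening: 0.003
```

```bash
python3 st.py
```

```text
[333.3 210.3] front world [ 605.  -130.1   30. ] trk [ 29.6 -89.7  30. ] r 94.5 phi_f 108.2 phi_rear 79.9
rear world [ 561.4 -129.5] phi_rear 81.0
[ 525.9 -108.8   31.6] [-6.8 -3.4  1.3] 14.975
```

servo_tool --pt "0 0 0 -10 0 0 1" --pt "0 0 5 -13 -10 0 1" --pt "0 0 6 -12 -12 0 1" --pt "0 0 6 -8 -13 0 1" --pt "0 0 7 -4 -14 0 1" --pt "0 0 9 0 -15 0 1" --pt "0 0 11 4 -17 0 1" --pt "0 0 13 8 -19 0 1" --pt "0 0 15 12 -20 0 1" --pt "0 0 15 16 -21 0 1"

```text
time_s: 16.23
tool_pos: [545.7, -129.3, 31.9]
tool_rot: [0.0, 0.711, 0.703, 0.0]
wrist_force: [-1.9, -0.1, 0.1]
opening: 0.006
```

```bash
python3 st.py
```

```text
[343.2 209.8] front world [ 630.6 -129.9   30. ] trk [ 55.1 -89.6  30. ] r 105.2 phi_f 121.6 phi_rear 93.3
rear world [ 586.6 -130.5] phi_rear 97.0
[ 546.4 -129.5   32. ] [-0.2  0.3 -0.6] 16.275
```

servo_tool --pt "0 0 0 4 0 0 1" --pt "0 0 0 8 0 0 1" --pt "0 0 0 12 0 0 1" --pt "0 0 0 16 0 0 1" --pt "0 0 0 20 0 0 1" --pt "0 0 0 23 0 0 1" --pt "0 0 0 26 0 0 1" --pt "0 0 0 28 0 0 1"

```text
time_s: 17.27
tool_pos: [573.5, -129.2, 32.0]
tool_rot: [0.0, 0.711, 0.703, 0.0]
wrist_force: [-2.2, 0.2, 1.1]
opening: 0.004
```

```bash
python3 st.py
```

```text
[353.9 209.4] front world [ 658.1 -130.4   30. ] trk [ 82.7 -90.2  30. ] r 122.3 phi_f 132.5 phi_rear 104.2
rear world [ 614.1 -130.4] phi_rear 113.2
[ 573.8 -129.2   32. ] [-0.5  0.5  0.4] 17.325
```

Front disc is now next to the roller. Push slowly.

servo_tool --pt "0 0 0 2 0 0 1" --pt "0 0 0 4 0 0 1" --pt "0 0 0 6 0 0 1" --pt "0 0 0 8 0 0 1" --pt "0 0 0 10 0 0 1" --pt "0 0 0 12 0 0 1"

```text
time_s: 18.08
tool_pos: [581.5, -128.7, 31.9]
tool_rot: [-0.004, 0.711, 0.703, -0.003]
wrist_force: [-11.5, -0.7, 7.6]
opening: 0.007
```

```bash
python3 st.py
```

```text
[356.8 209.1] front world [ 665.8 -129.6   30. ] trk [ 90.3 -89.4  30. ] r 127.0 phi_f 135.3 phi_rear 107.0
rear world [ 621.8 -130.4] phi_rear 117.2
[ 581.7 -128.7   31.9] [-10.4   1.    7. ] 18.125
```

servo_tool --pt "0 0 0 1 0 0.5 1" --pt "0 0 0 2 0 0.5 1" --pt "0 0 0 3 0 1 1" --pt "0 0 0 4 0 1 1"

```text
time_s: 18.62
tool_pos: [585.5, -128.5, 31.9]
tool_rot: [-0.004, 0.711, 0.703, -0.003]
wrist_force: [-8.9, 0.8, 2.1]
opening: 0.006
```

Moving; force falling. Continue.

servo_tool --pt "0 0 0 1 0 0 1" --pt "0 0 0 2 0 0 1" --pt "0 0 0 3 0 0 1" --pt "0 0 0 4 0 0 1" --pt "0 0 0 5 0 0 1" --pt "0 0 0 6 0 0 1"

```text
time_s: 19.38
tool_pos: [590.9, -128.4, 32.0]
tool_rot: [-0.004, 0.711, 0.703, -0.003]
wrist_force: [-9.8, 2.0, 3.0]
opening: 0.001
```

```bash
python3 st.py
```

```text
[360.6 209. ] front world [ 675.5 -129.9   30. ] trk [100.1 -89.8  30. ] r 134.4 phi_f 138.1 phi_rear 109.8
rear world [ 631.5 -130.3] phi_rear 121.9
[ 591.1 -128.4   32. ] [-9.3  1.1  2.8] 19.425
```

servo_tool --pt "0 0 0 1 0 0 1" --pt "0 0 0 2 0 0 1" --pt "0 0 0 3 0 0 1" --pt "0 0 0 4 0 0 1" --pt "0 0 0 5 0 0 1"

```text
time_s: 20.05
tool_pos: [596.0, -128.3, 32.0]
tool_rot: [-0.004, 0.711, 0.703, -0.003]
wrist_force: [-9.9, 1.1, 2.9]
opening: 0.005
```

```bash
python3 st.py
```

```text
[362.4 208.8] front world [ 680.3 -129.4   30. ] trk [104.8 -89.2  30. ] r 137.7 phi_f 139.6 phi_rear 111.3
rear world [ 636.3 -130.3] phi_rear 124.0
[ 596.2 -128.3   32. ] [-9.   2.   1.6] 20.1
```

servo_tool --pt "0 0 0 1 0 0 1" --pt "0 0 0 2 0 0 1" --pt "0 0 0 3 0 0 1" --pt "0 0 0 4 0 0 1"

```text
time_s: 20.6
tool_pos: [600.5, -128.3, 32.0]
tool_rot: [-0.004, 0.711, 0.703, -0.002]
wrist_force: [-8.3, 1.1, 2.2]
opening: 0.005
```

```bash
python3 st.py
```

```text
[364.2 208.8] front world [ 684.9 -129.8   30. ] trk [109.4 -89.7  30. ] r 141.5 phi_f 140.7 phi_rear 112.4
rear world [ 640.9 -130.3] phi_rear 126.0
[ 600.8 -128.3   32. ] [-6.6  1.5  0.9] 20.65
```

servo_tool --pt "0 0 0 1 0 0 1" --pt "0 0 0 2 0 0 1" --pt "0 0 0 3 0 0 1"

```text
time_s: 21.02
tool_pos: [604.0, -128.3, 32.0]
tool_rot: [-0.003, 0.711, 0.703, -0.002]
wrist_force: [-7.5, 1.5, 1.3]
opening: 0.003
```

```bash
python3 st.py
```

```text
[365.6 208.7] front world [ 688.6 -129.6   30. ] trk [113.1 -89.5  30. ] r 144.2 phi_f 141.6 phi_rear 113.3
rear world [ 644.6 -130.3] phi_rear 127.5
[ 604.3 -128.4   32. ] [-6.8  1.3  0.7] 21.075
```

servo_tool --pt "0 0 0 1 0 0 1" --pt "0 0 0 2 0 0 1" --pt "0 0 0 3 0 0 1"

```text
time_s: 21.45
tool_pos: [607.6, -128.4, 32.0]
tool_rot: [-0.003, 0.711, 0.703, -0.002]
wrist_force: [-5.3, 1.8, -0.7]
opening: 0.005
```

```bash
python3 st.py
```

```text
[367.2 208.6] front world [ 692.7 -129.5   30. ] trk [117.2 -89.4  30. ] r 147.4 phi_f 142.7 phi_rear 114.4
rear world [ 648.7 -130.3] phi_rear 129.1
[ 607.9 -128.4   32. ] [-6.   1.5 -0. ] 21.5
```

servo_tool --pt "0 0 0 1 0 0 1" --pt "0 0 0 2 0 0 1" --pt "0 0 0 3 0 0 1"

```text
time_s: 21.88
tool_pos: [611.3, -128.4, 32.1]
tool_rot: [-0.002, 0.711, 0.703, -0.001]
wrist_force: [-5.3, 1.3, -0.7]
opening: 0.008
```

```bash
python3 st.py
```

```text
[368.5 208.6] front world [ 696.1 -129.8   30. ] trk [120.6 -89.7  30. ] r 150.3 phi_f 143.4 phi_rear 115.1
rear world [ 652.1 -130.2] phi_rear 130.4
[ 611.6 -128.5   32.1] [-3.9  1.8  0.2] 21.925
```

servo_tool --pt "0 0 0 1 0 0 1" --pt "0 0 0 2 0 0 1" --pt "0 0 0 2 0 0 1"

```text
time_s: 22.3
tool_pos: [615.4, -129.1, 32.9]
tool_rot: [0.0, 0.711, 0.703, 0.0]
wrist_force: [-3.2, 1.7, -1.1]
opening: 0.005
```

```bash
python3 st.py
```

```text
[370.1 208.5] front world [ 700.2 -129.7   30. ] trk [124.7 -89.6  30. ] r 153.6 phi_f 144.3 phi_rear 116.0
rear world [ 656.2 -130.2] phi_rear 131.9
[ 615.4 -129.1   32.9] [-2.6  1.7 -1.8] 22.35
```

servo_tool --pt "0 0 0 1 0 0 1" --pt "0 0 0 2 0 0 1" --pt "0 0 0 2 0 0 1"

```text
time_s: 22.72
tool_pos: [618.6, -129.5, 33.5]
tool_rot: [0.001, 0.711, 0.703, 0.001]
wrist_force: [-1.6, 0.4, -0.5]
opening: 0.007
```

```bash
python3 st.py
```

```text
[371.4 208.4] front world [ 703.6 -129.5   30. ] trk [128.1 -89.4  30. ] r 156.3 phi_f 145.1 phi_rear 116.8
rear world [ 659.6 -130.2] phi_rear 133.1
[ 618.6 -129.5   33.5] [-0.9  0.5  0.6] 22.775
```

Run:
```python
from h import *
t=arm.snapshot("top")[:,:,::-1];s=arm.snapshot("side")[:,:,::-1]
t0=cv2.imread("pics/top0.png");s0=cv2.imread("pics/side0.png")
z=lambda i,y0,y1,x0,x1:cv2.resize(i[y0:y1,x0:x1],(390,290),interpolation=cv2.INTER_CUBIC)
tc=(128,180,305,375);sc=(180,232,345,415)
cv2.imwrite("pics/e.png",np.vstack([np.hstack([z(t0,*tc),z(t,*tc)]),np.hstack([z(s0,*sc),z(s,*sc)])]))
```

```text
(no output)
```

View pics/e.png

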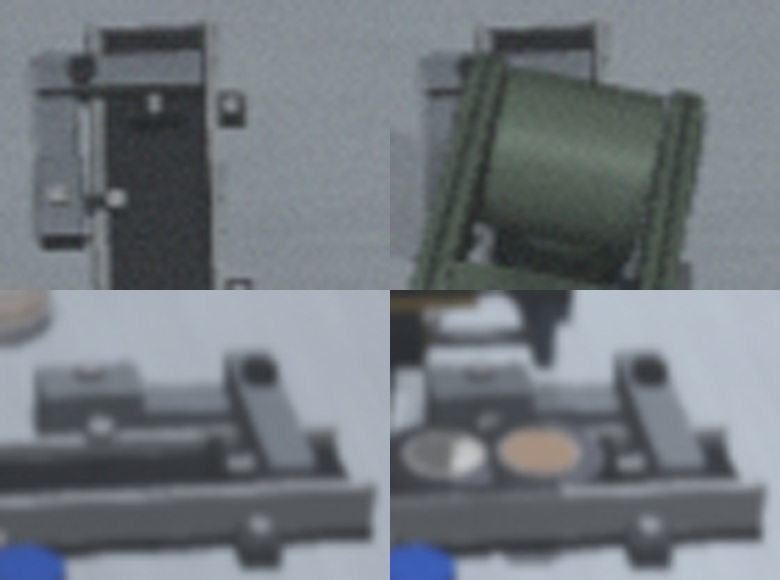

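servo_tool --pt "0 0 0 1 0 0 1" --pt "0 0 0 2 0 0 1" --pt "0 0 0 2 0 0 1"

```text
time_s: 23.25
tool_pos: [618.8, -129.3, 33.1]
tool_rot: [-0.0, 0.711, 0.703, -0.0]
wrist_force: [-4.2, -0.4, 2.4]
opening: 0.004
```

```bash
python3 st.py
```

```text
[371.3 208.4] front world [ 703.4 -129.4   30. ] trk [127.9 -89.4  30. ] r 156.0 phi_f 145.0 phi_rear 116.7
rear world [ 659.4 -130.2] phi_rear 133.0
[ 618.8 -129.3   33.1] [-4.2 -0.1  2.5] 23.3
```

```bash
cat > spot.py <<'E'
from carr import *
s0=cv2.imread("pics/side0.png")[:,:,::-1]
im=np.mean([arm.snapshot("side").astype(float) for _ in range(4)],0)
g=lambda i:i.astype(float).mean(2)
for nm,(u,v) in dict(roller=(345+100*70/390,180+135*52/290),buffer=(345+240*70/390,180+171*52/290)).items():
    for i in(g(s0),g(im)):
        u0,v0=round(u)-5,round(v)-5; print(nm);print(i[v0:v0+11,u0:u0+11].round().astype(int)) 
print("0: roller x1mm ->",proj("side",[[682,-104,20],[692,-104,20],[682,-94,20]]).round(1).tolist())
E
python3 spot.py
```

```text
roller
[[ 90  88  85  84  84  83  83  83  82  83  83]
 [ 78  76  75  76  77  76  75  75  75  74  75]
 [ 74  73  74  78  81  79  76  74  75  74  74]
 [ 75  74  77  91 102  98  90  80  74  75  75]
 [ 74  75  85 115 131 131 120  95  78  75  75]
 [ 79  79  92 125 143 145 132 104  87  87  89]
 [104 100  95 109 124 126 116 109 109 117 120]
 [131 124 102  93  96  98  96 106 115 124 125]
 [129 121 102  89  87  86  87  96 100 103 103]
 [ 99  97  90  85  84  83  84  85  87  87  87]
 [ 80  78  76  74  74  73  73  73  74  74  75]]
roller
[[ 86  85  83  82  81  81  80  80  81  81  80]
 [ 76  74  73  74  74  74  74  74  74  74  74]
 [ 73  72  71  76  81  80  77  74  73  73  74]
 [ 73  72  76  91  99  98  86  78  74  73  74]
 [ 72  73  84 106 109 103  91  78  73  74  76]
 [ 75  73  84 101  98  90  82  76  78  85  92]
 [ 90  86  82  83  80  77  76  84 100 116 123]
 [121 124 108  87  75  74  86 109 128 140 144]
 [158 164 149 117  87  81 107 132 143 146 147]
 [183 186 177 148 104  88 118 142 147 146 146]
 [191 193 186 160 112  88 113 138 146 146 146]]
buffer
[[ 85  88  97  98  87  72  65  72  95 118 1
[... 366 characters left out ...]
 107 111 111]
 [119 121 124 126 128 128 127 128 129 129 127]
 [125 125 129 130 130 129 128 126 121 117 115]]
buffer
[[ 91  93 103 103  91  75  68  75 101 126 134]
 [ 75  76  88  92  85  73  68  70  88 120 133]
 [ 79  70  77  82  80  76  76  73  81 108 128]
 [ 86  69  76  93  98 101 104  89  78  93 119]
 [ 84  68  85 120 130 132 130 106  79  83 108]
 [ 78  65  83 119 131 131 126 103  78  76  94]
 [ 68  61  69  88  98  99  95  85  73  72  81]
 [ 65  60  63  70  75  76  76  77  81  84  88]
 [ 89  87  88  92  98  99 100 105 115 118 119]
 [129 129 132 134 137 138 137 137 139 138 136]
 [134 134 136 138 139 138 137 134 129 126 124]]
0: roller x1mm -> [[361.4, 206.8], [365.2, 206.6], [360.9, 204.8]]
```

servo_tool --pt "0 0 0 -4 0 0 1" --pt "0 0 0 -12 0 0 1" --pt "0 0 0 -16 0 10 1" --pt "0 0 0 -16 0 60 1" --pt "0 0 0 -30 0 120 1" --pt "0 0 0 -60 0 180 1" --pt "0 0 0 -110 0 200 1" --pt "0 0 0 -160 0 200 1" --pt "0 0 0 -200 0 200 1" --pt "0 0 0 -200 0 200 1"

```text
time_s: 24.75
tool_pos: [416.9, -128.9, 234.0]
tool_rot: [0.001, 0.711, 0.703, 0.0]
wrist_force: [-0.2, -0.6, 0.4]
opening: 0.005
```

```bash
python3 st.py
python3 - <<'E'
from h import *
t=np.mean([arm.snapshot("top")[:,:,::-1].astype(float) for _ in range(4)],0).astype(np.uint8);s=arm.snapshot("side")[:,:,::-1]
t0=cv2.imread("pics/top0.png");s0=cv2.imread("pics/side0.png")
z=lambda i,y0,y1,x0,x1:cv2.resize(i[y0:y1,x0:x1],(390,290),interpolation=cv2.INTER_CUBIC)
tc=(128,180,305,375);sc=(180,232,345,415)
cv2.imwrite("pics/f.png",np.vstack([np.hstack([z(t0,*tc),z(t,*tc)]),np.hstack([z(s0,*sc),z(s,*sc)])]))
E
```

```text
[371.4 208.4] front world [ 703.6 -129.5   30. ] trk [128.1 -89.4  30. ] r 156.3 phi_f 145.1 phi_rear 116.8
rear world [ 659.6 -130.2] phi_rear 133.1
[ 418.8 -129.2  234.1] [0.2 0.2 0. ] 24.8
```

View pics/f.png

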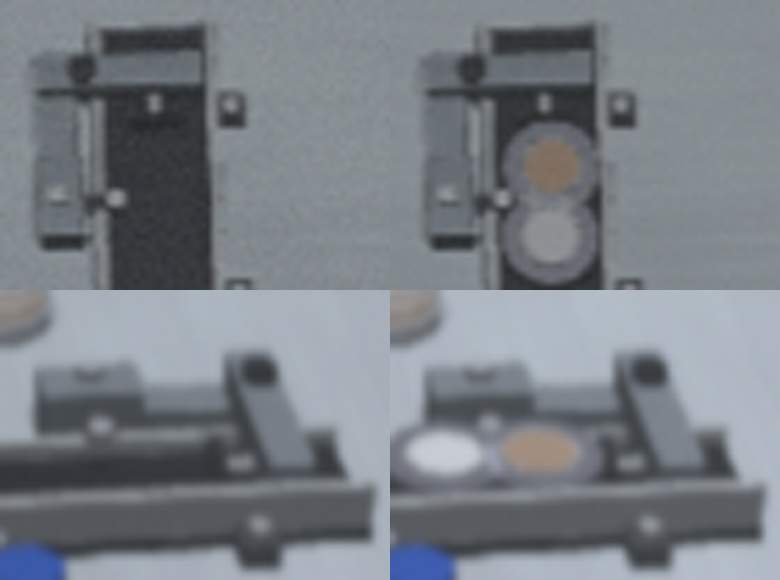

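Run:
```python
from h import *
a=cv2.imread("pics/top0.png").astype(float).mean(2)
b=np.mean([arm.snapshot("top").astype(float) for _ in range(10)],0).mean(2)
s0=cv2.imread("pics/side0.png").astype(float).mean(2)
s=np.mean([arm.snapshot("side").astype(float) for _ in range(6)],0).mean(2)
print(a[159:168,318:333].round().astype(int));print(b[159:168,318:333].round().astype(int))
print(s[200:209,356:371].round().astype(int))
print(b[144:154,325:340].round().astype(int)); print(a[144:154,325:340].round().astype(int))
```

```text
[[108 100 123 107 119 106  68  55  53  57  51  56  58  53  54]
 [113  96 120 108 119 103  65  55  55  57  54  55  57  56  56]
 [109  97 120 101 116 106  69  68  61  58  55  55  55  54  54]
 [110  95 106  97 103  97 103 129 123  86  56  58  57  56  58]
 [113  92  79  70  68  75 119 142 141 100  58  58  58  61  61]
 [110 102  72  59  62  60 106 134 124  88  59  55  55  53  57]
 [110 100  78  67  86  87  67  64  65  60  57  54  57  54  60]
 [114 106  93  80 118 121  89  47  53  51  60  60  58  59  60]
 [112 100 118 113 128 124  86  60  57  56  55  59  58  53  52]]
[[108 101 122 108 118 104  64  80 101 108 114 116 114 113 113]
 [108  98 120 106 118 105  63  67  95 107 107 110 112 113 113]
 [109  98 118 104 116 105  72  67  94 108 107 111 117 112 111]
 [108  99 107  93 104 105 120 132 107  97 107 111 123 116 114]
 [110  94  79  69  72 102 134 144 113  85 110 122 125 124 121]
 [110  97  73  58  62  82 126 141 103  75 100 111 126 128 126]
 [113 103  80  64  80  81  70  68  70  90 104 107 121 125 124]
 [112 103  95  84 118 121  81  58  91 107 106 114 127 137 143]
 [112 100 117 110 125 124  8
[... 1165 characters left out ...]
 103]
 [ 56  76  97 104 105  98 106 115 115 114 114 110 110 107 105]]
[[ 54  55  52  52  55  51  57  68  63  52  51  51  52  48  51]
 [ 50  49  46  50  47  53  79 116  98  58  47  47  53  49  50]
 [ 59  58  54  56  54  53  76 123 103  61  52  56  55  57  54]
 [ 54  51  51  59  53  52  76 118 102  63  55  60  54  54  54]
 [ 54  53  57  60  55  54  54  71  59  48  49  49  49  56  57]
 [ 55  52  53  48  47  46  47  49  47  44  47  45  49  48  57]
 [ 56  52  54  47  43  41  39  45  41  44  45  41  49  52  57]
 [ 59  58  54  52  48  44  50  47  50  54  57  53  53  51  54]
 [ 54  58  54  54  58  52  57  52  56  56  55  54  51  52  57]
 [ 59  56  54  63  53  57  57  56  57  55  58  56  58  58  57]]
```

servo_tool --pt "0 0 0 50 0 0 1" --pt "0 0 0 100 0 0 1" --pt "0 0 0 150 0 0 1" --pt "0 0 0 184 0 -20 1" --pt "0 0 0 184 0 -80 1" --pt "0 0 0 184 0 -140 1" --pt "0 0 0 184 0 -185 1" --pt "0 0 0 184 0 -200 1" --pt "0 0 0 190 0 -201 1" --pt "0 0 0 195 0 -201 1" --pt "0 0 0 198 0 -201 1" --pt "0 0 0 198 0 -201 1"

```text
time_s: 27.35
tool_pos: [618.2, -129.3, 33.2]
tool_rot: [0.001, 0.711, 0.703, 0.001]
wrist_force: [-0.2, -0.0, -0.3]
opening: 0.007
```

servo_tool --pt "0 0 0 1 0 0 1" --pt "0 0 0 1.5 0 0.3 1" --pt "0 0 0 2 0 0.5 1" --pt "0 0 0 2.5 0 0.8 1" --pt "0 0 0 2.5 0 0.8 1"

```text
time_s: 27.98
tool_pos: [619.0, -129.0, 32.5]
tool_rot: [-0.001, 0.711, 0.703, -0.0]
wrist_force: [-3.1, 0.3, 0.4]
opening: 0.004
```

```bash
python3 st.py
```

```text
[371.7 208.4] front world [ 704.4 -129.5   30. ] trk [128.9 -89.5  30. ] r 156.9 phi_f 145.2 phi_rear 116.9
rear world [ 660.4 -130.2] phi_rear 133.3
[ 619.  -129.    32.4] [-3.2  0.5  0.8] 28.025
```

servo_tool --pt "0 0 0 0.7 0 0 1" --pt "0 0 0 1.4 0 0 1" --pt "0 0 0 2 0 0 1" --pt "0 0 0 2 0 0 1"

```text
time_s: 28.52
tool_pos: [621.2, -129.3, 32.5]
tool_rot: [-0.0, 0.711, 0.703, -0.001]
wrist_force: [-4.4, 1.1, -0.1]
opening: 0.003
```

```bash
python3 st.py
```

```text
[372.1 208.4] front world [ 705.4 -129.6   30. ] trk [129.9 -89.6  30. ] r 157.8 phi_f 145.4 phi_rear 117.1
rear world [ 661.4 -130.2] phi_rear 133.7
[ 621.2 -129.3   32.5] [-4.9 -0.9 -1. ] 28.575
```

servo_tool --pt "0 0 0 0.7 0 0 1" --pt "0 0 0 1.4 0 0 1" --pt "0 0 0 1.4 0 0 1"

```text
time_s: 28.95
tool_pos: [621.9, -129.5, 32.5]
tool_rot: [-0.001, 0.711, 0.703, -0.001]
wrist_force: [-6.4, -0.4, 0.5]
opening: 0.003
```

```bash
python3 st.py
```

```text
[372.8 208.4] front world [ 707.2 -129.8   30. ] trk [131.7 -89.7  30. ] r 159.4 phi_f 145.7 phi_rear 117.4
rear world [ 663.2 -130.2] phi_rear 134.3
[ 621.9 -129.5   32.5] [-6.8 -0.7  0.6] 29.0
```

servo_tool --pt "0 0 0 -3 0 0 1" --pt "0 0 0 -10 0 0 1" --pt "0 0 0 -18 0 10 1" --pt "0 0 0 -18 0 60 1" --pt "0 0 0 -30 0 120 1" --pt "0 0 0 -60 0 180 1" --pt "0 0 0 -110 0 200 1" --pt "0 0 0 -160 0 200 1" --pt "0 0 0 -200 0 200 1" --pt "0 0 0 -200 0 200 1"

```text
time_s: 30.25
tool_pos: [420.9, -128.9, 234.1]
tool_rot: [0.001, 0.711, 0.703, 0.001]
wrist_force: [1.1, -0.5, -0.7]
opening: 0.005
```

```bash
python3 st.py
cat > fin.py <<'E'
from h import *
a=cv2.imread("pics/top0.png").astype(float).mean(2)
b=np.mean([arm.snapshot("top").astype(float) for _ in range(10)],0).mean(2)
s=np.mean([arm.snapshot("side").astype(float) for _ in range(6)],0).mean(2)
print(b[159:168,318:333].round().astype(int))
print(s[200:209,356:371].round().astype(int))
print(b[144:154,325:340].round().astype(int))
z=lambda i,y0,y1,x0,x1:cv2.resize(i[y0:y1,x0:x1],(390,290),interpolation=cv2.INTER_CUBIC)
tc=(128,180,305,375);sc=(180,232,345,415)
s0=cv2.imread("pics/side0.png").astype(float).mean(2)
cv2.imwrite("pics/g.png",np.vstack([np.hstack([z(a,*tc),z(b,*tc)]),np.hstack([z(s0,*sc),z(s,*sc)])]))
E
python3 fin.py
```

```text
[372.5 208.4] front world [ 706.4 -129.7   30. ] trk [131.  -89.7  30. ] r 158.7 phi_f 145.6 phi_rear 117.3
rear world [ 662.5 -130.2] phi_rear 134.0
[ 422.8 -129.2  234.1] [0.2 0.3 1.2] 30.3
[[108 100 122 108 119 105  63  67  95 107 113 115 114 114 112]
 [109  97 120 107 118 105  63  54  89 105 108 100 107 113 113]
 [109  99 119 103 117 104  69  65  76  96 107 105 101 109 114]
 [108  99 107  94 104  98 103 125 119 105 105 107 105 119 133]
 [109  94  78  69  71  75 119 145 140 102  97 112 109 118 129]
 [109  97  72  58  61  63 104 134 125 108 106 110 108 114 115]
 [112 103  81  64  81  84  68  68  84 100 106 108 111 123 137]
 [112 103  93  83 119 122  82  59  90 104 106 108 129 142 144]
 [113 101 118 110 125 124  83  79 101 106 106 125 142 144 144]]
[[ 83  82  81  80  79  80  81  79  79  78  79  78  79  80  93]
 [ 78  79  78  78  77  82  86  83  80  78  78  78  78  80  88]
 [ 82  82  82  79  82  98 106 103  95  85  81  83  84  85  89]
 [ 96  96  95  90  97 123 136 135 125 103  94  99 102 104 107]
 [121 120 117 111 114 134 148 150 141 119 111 117 122 126 130]
 [158 154 149 137 128 132
[... 277 characters left out ...]
  51  52  51]
 [ 49  49  50  50  49  52  75 116  96  57  49  49  49  49  50]
 [ 53  55  55  55  55  55  79 120 102  64  54  55  55  54  55]
 [ 56  56  54  53  52  49  58  82  73  53  54  54  53  53  56]
 [ 55  56  52  50  47  48  54  58  60  57  56  54  50  54  55]
 [ 55  55  48  45  50  64  91 100  98  99 102  91  67  58  56]
 [ 57  57  51  62  90 100 104 105 105 105 106 104 101  91  72]
 [ 53  58  70  92 103 105 106 109 112 111 107 106 106 103  93]
 [ 54  70  92 103 105 113 117 117 116 115 116 113 108 106 105]
 [ 55  90 105 105 109 115 114 114 113 114 114 114 117 110 105]][ WARN:0@31.121] global loadsave.cpp:1063 imwrite_ Unsupported depth image for selected encoder is fallbacked to CV_8U.
```

View pics/g.png

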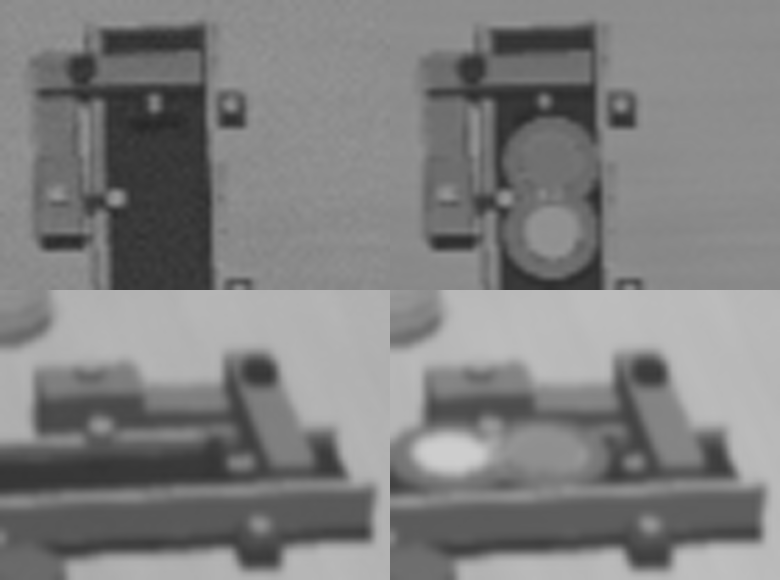

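```bash
python3 -c "
from workcell import arm
print(arm.close_job())"
```

```text
the job is handed in; nothing more can be done
None
```

I pushed the carrier round the corner, past the sprung roller and into the dock, then moved the arm clear and handed the job in at about 31 s of the 70 s allowed.

**Last checks:**
- **Roller:** in the averaged top picture it is back where it started, so its travel is about 0.
- **Buffer:** it appears pressed in by about 2 to 2.5 mm, judged from how far its bolt has shifted. This is the least certain of the readings.
- **Carrier:** it is in line with the outgoing leg, and the arm was touching nothing.
- **Other things on the bench:** I did not measure them again at the end, but the arm never went near them.

**What went wrong on the way:**
- **In the corner:** the carrier bound three times. The wrist force peaked at about 18 N, 26 N and 17 N, against the 30 N limit on the carrier. Each time I backed off and changed the finger's angle and path.
- **First docking attempt:** I took it for clicked in and moved away too early. The pictures then showed the roller still about 2 mm in and the buffer not pressed, so I went back and pushed about 3 mm further at no more than 7 N. The checks above were taken after that.

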